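# Pin-check a flanged bushing in its hole gauge

### The arm

A 6-joint arm with a two-finger parallel gripper is mounted at the origin on the work surface. World frame = base frame: x ahead of the robot, y to its left, z up, the work surface at z = 0. Lengths are in m, angles in rad, forces in N, time in s.
With the tool pointing down it reaches from about 0.375 to 0.975 m from the base axis. Payload 3.8 kg.
Tool frame: the origin (TCP) lies midway between the tips of the shut fingers; the grasp point (between the pads) lies 19 mm behind it (bot.grip_point_offset is the z of the grasp point in the tool frame, in m); z points along the fingers, y is the line along which they close (so a half turn about z gives the same grasp; the last joint's range is limited). The gripper opens to 85 mm and grips with 20 to 120 N. Pads are 22 mm wide; open, the fingers measure 114 mm over their backs; the gripper's body (76 mm by 85 mm) begins 54 mm behind the grasp point. The pads swing forward as they close: fully open they stand 13 mm farther back than shut.
Start: joints at [1.107, 0.264, 1.604, -0, 1.274, -0.037], TCP at [0.279, 0.614, 0.231] pointing down, gripper open.
Joint ranges: [-2.63, 2.63], [-0.94, 2.18], [0.31, 2.57], [-1.31, 4.45], [0, 2.66], [-2.55, 2.55]. Speed limits (rad/s): [2.57, 2.57, 3.14, 3.14, 3.14, 3.14].

### API

Orientations are given as a rotation vector (axis times angle).
In Python, from workcell import sensors, optics, order, bot gives the robot as it stands.
- The arm moves only by the tool play_rows, never from a script. Its argument "commands" is a list of rows, each a list of 6 numbers: the shift along the tool's x, y, z in cm, then the turn, a rotation vector about the tool's x, y, z in rad. In form: [[dx, dy, dz, wx, wy, wz], ...]. A call has 1 to 5 rows; each row shifts and turns the commanded pose from where the row before left it, along the tool's axes as they then stand; what a row does not reach is not made up. A row lasts 1/12 s, in which the tool goes at most 41.7 mm and 7.16 degrees, less where a joint would pass 70% of its speed; a pose out of reach is approached as far as the arm can. A call with a gripper value outside its range is refused whole. "grip" is the closure, from 0 (fully open) to 1 (shut), set as the call begins (left out, the last holds). The fingers move at their own pace and stop on an object; "force" is the grip in N (left out, the last holds). Time passes only in rows, so rows that do not move let the fingers close. It gives the time, the measured TCP pose, the force, the opening and the grip force at its end, in the units of the state.
- sensors.read_state(): the state, without advancing time (a new reading comes with each control period).
- optics.read_camera(name): name is "scene" or "side" or "wrist"; returns the picture (420x560x3 uint8, red, green, blue); there is no depth.
- optics.camera_info(name): a dict with "mtx" (3x3 intrinsics, pixels), "R" (3x3) and "t" (3): a world point X has camera coordinates R X + t. Camera axes: x right, y down, z forward; pixel columns grow to the right and rows downward; lengths in m; the calibration is good to about 2 mm. The wrist camera is an equidistant fisheye: a pixel r from the principal point sees the ray r / f radians off the axis. A picture is of the moment at which its call begins: read the wrist's pose just before it. camera_info takes no time and is no camera call; for the wrist camera it gives the pose at the moment of the call.
- order.finish_job(): hands the job in; it is judged then, once.
The state is a dict: "time": time; "q": joint angles; "joint_vel": joint speeds; "joint_torque": joint torques, N m; "tool_pos": TCP position; "tcp_rot": TCP orientation; "wrist_force": force on the tool from outside, world axes, zero at the start; "torque": the same for the moment, N m; "width": opening from 0.0 (shut) to 1.0 (fully open); "grip_force": force on a finger pad.
Only numpy, scipy, OpenCV 4.12 (cv2) and the standard library are available. Lean on these libraries where they do the work, as an engineer would, in place of code of your own. Each camera call takes 0.05 s, during which the arm holds its last target. There are 200 camera calls.

### The job

Check the flanged bushing that sits in the gauge with the go pin, the slimmer of the two pins in the wooden block. Put the pin through the hole in the bushing's flange, spin the bushing round until that hole comes over the hidden hole in the gauge disc beneath, let the pin pass down until its shoulder rests on the flange, and leave it standing there. Feel for the hole with a gentle pressure: the pin must never be forced, and everything else on the bench stays where it is.

Things in the scene. Friction and masses are not known exactly. Their poses are not given: they have to be found in the camera images.
- gauge: The hole gauge, fixed to the bench: dark steel base plate 140 x 140 mm, 15 mm thick, with a round steel disc (104 mm across) on it in which the brass bushing sits. Origin: centre of the plate's underside; z up. Its front, the side with the clamp lug and knurled clamp screw (55 to 81 mm from the centre, at most 35 mm high), looks along its -x axis
- disc_top (a point): Centre of the clamped gauge disc's flat top, 37 mm above the bench, under the flange; axes as the gauge's. The disc does not turn. Its one vertical hole, 12 mm wide, 1 mm chamfer, 22 mm deep, is 32 mm from the centre, covered by the flange; its direction is not measured: within 47 degrees either side of the gauge's front (-x). Found only by feel
- bushing_axis (a point): Point on the axis about which the bushing spins, above the gauge's centre, at the flange's top face, 47 mm above the bench; axes as the gauge's. The flange is 90 mm across, 10 mm thick, its underside on the disc's top. A lip 36 mm across rises 3 mm above the flange round the 26 mm bore
- bushing_hole (a point): Centre of the one hole in the bushing's flange, at the flange's top face, 47 mm above the bench, 32 mm from the axis; it moves as the bushing spins. The hole goes right through, 11.5 mm wide, 1.5 mm chamfer. The bushing spins loosely without end (about 0.5 N at the hole) and stays at its height. At the start the hole is 74 degrees or more from the gauge's front, to either side
- pin_block: Wooden pin block, fixed to the bench, 50 x 110 mm (x, y), 34 mm high, with two 14.8 mm holes 27 mm either side of its centre along y; origin: centre of its underside. Either pin may be in either hole
- go_pin: The go pin, loose steel, 50 to 80 g, upright in the block, shoulder on its top. Origin: its tip (lower end), z up the pin. From the tip: shank 10 mm across, 26 mm long, 2 mm tapered lead; shoulder 18 mm across to 29 mm; round grip 14 mm across to 61 mm. On the disc inside the bushing's hole its tip is 37 mm above the bench; fully home, shoulder on the flange, 21 mm
- no_go_pin: The no-go pin, thicker and shorter: shank 12.5 mm, shoulder 25 mm, grip 22 mm across from 29 to 49 mm above the tip; it does not fit the bushing and stays in the block. Origin at its tip
- spare_bushing: Bystander: another brass bushing, lying flange down on the mat, 90 mm across, 31 mm high; origin under its centre
- black_unit: Bystander: black finished unit, 70 x 90 mm, 62 mm high; origin under its centre
- parts_tray: Bystander: wooden compartment tray 120 x 180 mm, 28 mm high; origin under its centre
- mug: Bystander: white enamel mug, 76 mm across, 80 mm high; origin under its centre
Mind the look-alikes: they are no part of the job. Leave any orange or pink look-alike of the go_pin alone.

How it is judged:
At the end, for the whole second after the job is handed in: The go pin stands upright (within 5 degrees) through the bushing's hole (within 3 mm of its centre) and the disc's hole, its shoulder within 2.5 mm of the flange, let go and at rest (z of go_pin in the frame of gauge between 0.018 and 0.0235 m and horizontal distance between go_pin and bushing_hole below 0.003 m and angle between go_pin's own z axis and vertical below 0.09 rad and linear speed of go_pin below 0.02 m/s); the robot touches nothing.
It fails at once if the go pin is forced: it presses on the gauge, disc or bushing with more than 40 N (contact force between go_pin and gauge above 40 N).
It fails at once if the no-go pin is moved by more than 20 mm (distance of no_go_pin from where it was at the start of the episode above 0.02 m).
It fails at once if a bystander is moved by more than 20 mm (distance of any of spare_bushing, black_unit, parts_tray, mug from where it was at the start of the episode above 0.02 m).
It also fails if it takes over 58 s, if anything falls off the work surface, if the arm or the gripper's body presses on something with over 40 N, if the wrist force passes 120 N, or if a joint passes its speed limit or range.

## Working session

There is one attempt and no reset: what is moved stays moved. The work goes in short steps, Python scripts to look and compute and a tool call to move; the robot and the scene stay as the last step left them, time stands still between calls to the robot, and variables do not carry over. Pictures are saved under pics/ and viewed, at most 10 in all, crops included, and the job is handed in when it is done.

Besides the shell and the picture viewer there is one more tool, called after ">>>" as a command line: name --pt "numbers of a row" for each row, then --argument value for the rest. play_rows: Moves the arm, as the interface text tells. Its arguments: {"type":"object","properties":{"commands":{"type":"array","items":{"type":"array","items":{"type":"number"}}},"grip":{"type":"number"},"force":{"type":"number"}},"required":["commands"]}

```bash
mkdir -p pics; ls; python3 - <<'E'
from workcell import sensors, optics, order, bot
import cv2,numpy as np
a=optics.read_camera("scene");b=optics.read_camera("side")
np.save("scene0.npy",a);np.save("side0.npy",b)
for n,i in(("scene",a),("side",b)): cv2.imwrite(f"pics/{n}0.png",i[:,:,::-1])
for n in("scene","side","wrist"):
    c=optics.camera_info(n);print(n,c)
print(sensors.read_state(),bot.grip_point_offset)
E
```

```text
pics
scene {'mtx': array([[524.71086192,   0.        , 289.33724846],
       [  0.        , 524.71086192, 215.60826118],
       [  0.        ,   0.        ,   1.        ]]), 'R': array([[-0.64127581,  0.76721245,  0.01226339],
       [ 0.65613241,  0.55657534, -0.50962158],
       [-0.39781352, -0.31876159, -0.86031125]]), 't': array([ 0.38856037, -0.36702082,  1.4564131 ])}
side {'mtx': array([[392.28855863,   0.        , 282.03871535],
       [  0.        , 392.28855863, 201.68339966],
       [  0.        ,   0.        ,   1.        ]]), 'R': array([[ 0.73706054, -0.67577145, -0.00864342],
       [-0.38077662, -0.40467703, -0.83141185],
       [ 0.5583466 ,  0.61609208, -0.55558944]]), 't': array([-0.41570667,  0.28402027,  0.55643007])}
wrist {'mtx': array([[325.1922621 ,   0.        , 281.40578984],
       [  0.        , 325.1922621 , 212.01119764],
       [  0.        ,   0.        ,   1.        ]]), 'R': array([[ 0.41456085,  0.91001909, -0.00213495],
       [ 0.86245207, -0.39214086,  0.32000308],
       [ 0.29037171, -0.13450204, -0.9474141 ]]), 't': array([-0.67387068, -0.04127378,  0.3794136 ])}
{'time': 0.1, 'q': array([ 1.10711546e+00,  2.64693150e-01,  1.60524420e+00, -1.24162071e-05,
        1.27369070e+00, -3.69106547e-02]), 'joint_vel': array([ 0.00021373, -0.00228273, -0.00333255, -0.00031376,  0.00020352,
        0.00010711]), 'joint_torque': array([ 7.24890833e-04, -5.16710079e+01, -3.68589485e+01, -2.30203595e-04,
        6.43857638e-03,  2.31984262e-05]), 'tool_pos': array([0.27912147, 0.61386169, 0.23007253]), 'tcp_rot': array([-0.66518305, -3.06985849,  0.00310169]), 'wrist_force': array([0.35942375, 0.82122168, 0.03702502]), 'torque': array([-0.01366784, -0.02015693, -0.06306004]), 'grip_force': 0.0, 'width': 1.00025179356822} -0.0187
```

View pics/scene0.png

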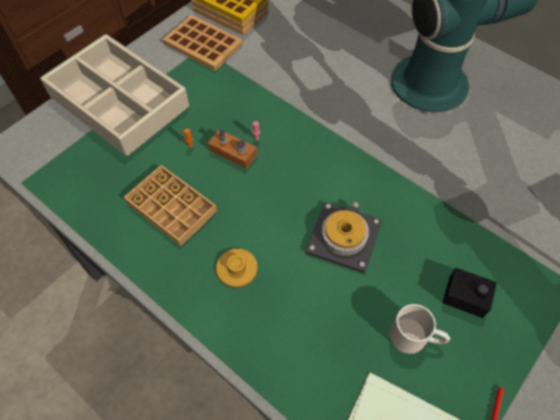

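View pics/side0.png

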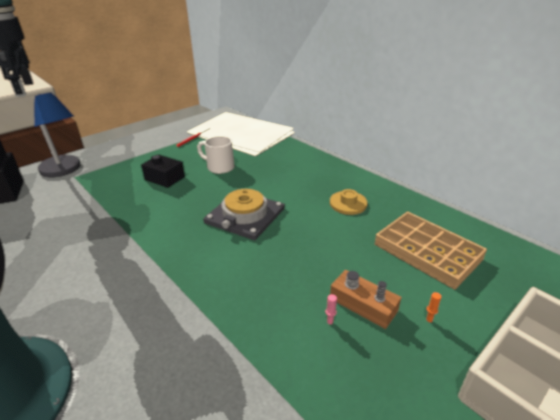

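The scene view shows the gauge at (345,233) and the block at (233,149), with its pins at (222,135) and (241,147). In the side view the gauge is at (245,207) and the block's pins are at (352,280) and (381,290).

Things that could be taken for the go pin:
- the pink pin, scene (256,130)
- the orange pin, scene (188,138)
- the wide-headed block pin, side (352,280)
- the slim block pin, side (381,290)

By the description it is the slim steel one in the block, so I'll check that in a close crop.

```bash
cat > h.py <<'E'
import numpy as np,cv2
from workcell import sensors, optics, order, bot
from scipy.spatial.transform import Rotation as Rot
def ray(c,u,v):
    K=c["mtx"];d=np.linalg.inv(K)@[u,v,1.];o=-c["R"].T@c["t"];return o,c["R"].T@d
def fray(c,u,v):
    K=c["mtx"];x=(u-K[0,2])/K[0,0];y=(v-K[1,2])/K[1,1];r=np.hypot(x,y)
    s=np.sin(r)/max(r,1e-9);return -c["R"].T@c["t"],c["R"].T@np.array([x*s,y*s,np.cos(r)])
def plane(od,z): o,d=od;return o+d*(z-o[2])/d[2]
def proj(c,X):
    p=c["R"]@np.asarray(X,float)+c["t"];q=c["mtx"]@(p/p[2]);return q[:2]
def fproj(c,X):
    p=c["R"]@np.asarray(X,float)+c["t"];th=np.arctan2(np.hypot(p[0],p[1]),p[2]);n=p[:2]/np.hypot(p[0],p[1])
    return np.array([c["mtx"][0,2],c["mtx"][1,2]])+c["mtx"][0,0]*th*n
E
python3 - <<'E'
from h import *
a=np.load("scene0.npy");b=np.load("side0.npy")
cs,cd=optics.camera_info("scene"),optics.camera_info("side")
def crop(i,x,y,w,h,s): return cv2.resize(i[y:y+h,x:x+w],(w*s,h*s),interpolation=cv2.INTER_CUBIC)
t=np.vstack([np.hstack([crop(a,190,110,80,60,5),crop(b,320,250,80,60,5)]),np.hstack([crop(a,305,195,80,60,5),crop(b,205,180,80,60,5)])])
cv2.imwrite("pics/crop1.png",t[:,:,::-1])
for n,c,img in(("scene",cs,a),("side",cd,b)):
    h=cv2.cvtColor(img,cv2.COLOR_RGB2HSV)
    m=cv2.inRange(h,(15,120,100),(30,255,255));cs_,_=cv2.findContours(m,0,2)
    for k in cs_:
        if cv2.contourArea(k)>150: 
            e=cv2.fitEllipse(cv2.convexHull(k));print(n,"brass",e,plane(ray(c,*e[0]),.047))
for p in((222,135),(241,147)): print(plane(ray(cs,*p),.06))
for p in((352,276),(381,286)): print(plane(ray(cd,*p),.06))
E
```

```text
scene brass ((236.3919219970703, 267.4581298828125), (38.82455825805664, 41.627174377441406), 78.95084381103516) [ 0.7710178  -0.00901977  0.047     ]
scene brass ((345.29022216796875, 228.3605499267578), (36.641544342041016, 40.05406188964844), 108.71147155761719) [0.54534803 0.11038573 0.047     ]
scene brass ((169.78765869140625, 205.62258911132812), (69.20008087158203, 91.28559112548828), 116.59101104736328) [ 0.75541125 -0.22870648  0.047     ]
scene brass ((203.5940399169922, 42.28622055053711), (47.86378860473633, 79.6178207397461), 107.07599639892578) [ 0.32442517 -0.54729914  0.047     ]
scene brass ((220.8194122314453, -13.71125602722168), (65.34622955322266, 102.35584259033203), 142.44142150878906) [ 0.11606707 -0.68024535  0.047     ]
side brass ((431.7529296875, 250.05841064453125), (55.409332275390625, 113.72554779052734), 112.2208251953125) [ 0.69674186 -0.27822198  0.047     ]
side brass ((348.1197204589844, 201.86248779296875), (23.985639572143555, 36.635658264160156), 97.39204406738281) [ 0.70940831 -0.06322902  0.047     ]
side brass ((243.70315551757812, 200.56431579589844), (24.07932472229004, 38.11592102050781), 86.39519500732422) [0.54037624 0.10313431 0.047     ]
[ 0.53746358 -0.27189026  0.06      ]
[ 0.53461796 -0.21180304  0.06      ]
[ 0.52019345 -0.22643729  0.06      ]
[ 0.53714046 -0.27422936  0.06      ]
```

View pics/crop1.png

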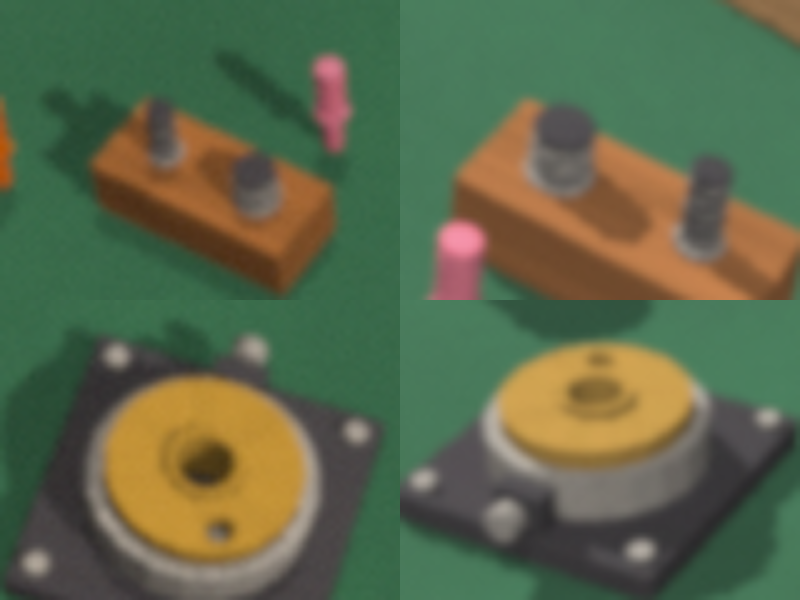

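The crop shows the slim pin on the left in the scene view, at (222,135). The no-go is the fat one, and the pink and orange pins stand outside the block. The flange hole is at scene (349,241) and the clamp knob at scene (356,205).

```bash
cat >> h.py <<'E'
def tri(*rs):
    A=np.zeros((3,3));b=np.zeros(3)
    for o,d in rs:
        d=d/np.linalg.norm(d);P=np.eye(3)-np.outer(d,d);A+=P;b+=P@o
    X=np.linalg.solve(A,b);return X,[np.linalg.norm(np.cross(X-o,d/np.linalg.norm(d)))*1e3 for o,d in rs]
def rel(target,yaw=None):
    """tool-frame cm shift to bring TCP to target; yaw = desired direction angle of tool x"""
    s=sensors.read_state();R=Rot.from_rotvec(s["tcp_rot"])
    return (R.inv().apply(np.asarray(target)-s["tool_pos"])*100).round(2),R.as_matrix().round(3)
E
python3 - <<'E'
from h import *
cs,cd,cw=[optics.camera_info(n) for n in("scene","side","wrist")]
S=lambda x,y:ray(cs,x,y)
D=lambda x,y:ray(cd,x,y)
print("gotop",tri(S(190+158/5,110+104/5),D(320+(712-400)/5,250+168/5)))
print("nogotop",tri(S(190+257/5,110+162/5),D(320+(565-400)/5,250+122/5)))
print("bore",tri(S(346,227),D(244,198.2)))
print("hole",tri(S(349,241),D(205+(600-400)/5,180+60/5)))
print("knob",tri(S(356,204.6),D(225.6,224)))
print("pink",tri(S(190+330/5,110+67/5),D(320+(462-400)/5,250+238/5)))
print("orange top",tri(S(187.5,130),D(435,296)))
print("wristcam",-cw["R"].T@cw["t"])
s=sensors.read_state();R=Rot.from_rotvec(s["tcp_rot"]);print(R.as_matrix().round(3))
print("cam in tool",R.inv().apply(-cw["R"].T@cw["t"]-s["tool_pos"]),R.inv().apply(cw["R"][2]))
E
```

```text
gotop (array([ 0.53412046, -0.27648565,  0.0693542 ]), [np.float64(0.9705126175809276), np.float64(0.9705126175807542)])
nogotop (array([ 0.52414772, -0.22297067,  0.05871053]), [np.float64(2.0181533769598623), np.float64(2.01815337695986)])
bore (array([0.54404681, 0.10910309, 0.04927419]), [np.float64(1.6072634865540703), np.float64(1.6072634865539448)])
hole (array([0.56598616, 0.13406394, 0.04510494]), [np.float64(1.73718927701119), np.float64(1.737189277011149)])
knob (array([0.47066159, 0.08455074, 0.02696151]), [np.float64(2.99337334621847), np.float64(2.993373346218512)])
pink (array([ 0.45749875, -0.23475354,  0.06001556]), [np.float64(1.7459843106657271), np.float64(1.745984310665875)])
orange top (array([ 0.58140785, -0.3467002 ,  0.06080976]), [np.float64(0.46214807641823347), np.float64(0.46214807641829153)])
wristcam [0.20478608 0.64808195 0.37123085]
[[-0.91   0.414 -0.001]
 [ 0.414  0.91  -0.002]
 [ 0.    -0.002 -1.   ]]
cam in tool [ 8.18418688e-02  9.42170685e-05 -1.41153621e-01] [-3.20062254e-01 -3.17536374e-04  9.47396460e-01]
```

>>> play_rows --pt "0 0 0 0 0 0.12" --pt "0 0 0 0 0 0.12" --pt "0 0 0 0 0 0.12" --pt "0 0 0 0 0 0.12" --grip 0.5

```text
time: 0.43
tool_pos: [0.2792, 0.614, 0.2305]
tcp_rot: [-1.384, -2.82, 0.002]
wrist_force: [0.2, -0.1, -0.3]
width: 0.5
grip_force: 0.0
```

>>> play_rows --pt "0 0 0 0 0 0.12" --pt "0 0 0 0 0 0.12" --pt "0 0 0 0 0 0.12" --pt "0 0 0 0 0 0.12"

```text
time: 0.77
tool_pos: [0.2792, 0.614, 0.2305]
tcp_rot: [2.015, 2.41, -0.002]
wrist_force: [0.5, -1.0, 0.6]
width: 0.499
grip_force: 0.0
```

```bash
python3 - <<'E'
from h import *
print(rel([0.50,0.13,0.23]))
E
```

```text
(array([-51.55,  13.16,   0.09]), array([[-0.177,  0.984, -0.001],
       [ 0.984,  0.177, -0.001],
       [-0.001, -0.001, -1.   ]]))
```

>>> play_rows --pt "-3.7 0.9 0 0 0 0" --pt "-3.7 0.9 0 0 0 0" --pt "-3.7 0.9 0 0 0 0" --pt "-3.7 0.9 0 0 0 0" --pt "-3.7 0.9 0 0 0 0"

```text
time: 1.18
tool_pos: [0.3575, 0.439, 0.2306]
tcp_rot: [2.007, 2.417, -0.002]
wrist_force: [0.3, 0.4, 0.1]
width: 0.496
grip_force: 0.0
```

>>> play_rows --pt "-3.7 1 0 0 0 0" --pt "-3.7 1 0 0 0 0" --pt "-3.7 1 0 0 0 0" --pt "-3.7 1 0 0 0 0" --pt "-3.7 1 0 0 0 0"

```text
time: 1.6
tool_pos: [0.4406, 0.2662, 0.2309]
tcp_rot: [-2.008, -2.416, 0.001]
wrist_force: [0.6, 0.1, 1.2]
width: 0.503
grip_force: 0.0
```

>>> play_rows --pt "-3.7 0.9 0 0 0 0" --pt "-3.7 0.9 0 0 0 0" --pt "-3.7 0.9 0 0 0 0" --pt "-3.2 0.9 0 0 0 0" --pt "0 0 0 0 0 0"

```text
time: 2.02
tool_pos: [0.5039, 0.1291, 0.231]
tcp_rot: [2.012, 2.409, -0.002]
wrist_force: [-0.2, 0.1, -0.4]
width: 0.496
grip_force: 0.0
```

```bash
python3 - <<'E'
from h import *
c=optics.camera_info("wrist");a=optics.read_camera("wrist")
np.savez("w1.npz",a=a,**c)
cv2.imwrite("pics/w1.png",a[:,:,::-1])
print(sensors.read_state()["tool_pos"],sensors.read_state()["time"])
for n,X in dict(bore=[.544,.109,.05],hole=[.566,.134,.047],knob=[.4707,.0846,.027]).items(): print(n,fproj(c,X))
E
```

```text
[0.50276614 0.13138983 0.23083002] 2.0667
bore [315.11359363 211.70505722]
hole [340.12655102 192.04950596]
knob [244.94413762 214.41000937]
```

View pics/w1.png

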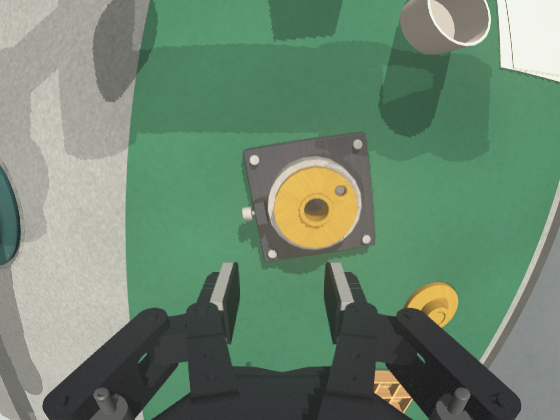

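The wrist view shows the bore at (316,209), the flange hole at (341,190) and the knob at (247,213), all close to where I predicted them. I'll measure these more finely.

```bash
cat > meas.py <<'E'
from h import *
def gauge(a,c,guess):
    h=cv2.cvtColor(a,cv2.COLOR_RGB2HSV);m=cv2.inRange(h,(15,110,90),(32,255,255))
    g=fproj(c,guess);ks,hi=cv2.findContours(m,cv2.RETR_CCOMP,cv2.CHAIN_APPROX_NONE)
    i=max((i for i in range(len(ks)) if hi[0][i][3]<0 and cv2.pointPolygonTest(cv2.convexHull(ks[i]),tuple(map(float,g)),False)>=0),key=lambda i:cv2.contourArea(ks[i]))
    P=np.array([plane(fray(c,*p),.047)[:2]*1e3 for p in cv2.convexHull(ks[i])[:,0]],np.float32)
    (x,y),r=cv2.minEnclosingCircle(P);e=cv2.fitEllipse(P);print("flange circ",x,y,r,"ell",e)
    j=hi[0][i][2]
    while j>=0:
        if cv2.contourArea(ks[j])>15:
            Q=np.array([plane(fray(c,*p),.047)[:2]*1e3 for p in ks[j][:,0]],np.float32)
            (u,v),rr=cv2.minEnclosingCircle(Q);print(" inner",(u,v),rr,"mean",Q.mean(0),"dist",np.hypot(u-e[0][0],v-e[0][1]),cv2.contourArea(ks[j]))
        j=hi[0][j][0]
E
python3 - <<'E'
from meas import *
d=np.load("w1.npz");c={k:d[k] for k in("mtx","R","t")}
gauge(d["a"],c,[.555,.125,.047])
for p in((254.5,160),(358,145),(367,240),(272,254)): print("screw",plane(fray(c,*p),.017).round(4))
print("knob",plane(fray(c,247,213.5),.025))
print(rel([0.52,-0.275,.16]))
E
```

```text
flange circ 544.4296264648438 112.07597351074219 45.3000373840332 ell ((544.2091064453125, 111.79876708984375), (88.41011047363281, 90.23564147949219), 19.836376190185547)
 inner (542.31103515625, 115.22801208496094) 11.510342597961426 mean [542.0341  115.41395] dist 3.9194892339308267 207.5
 inner (564.8438720703125, 136.04583740234375) 6.167995929718018 mean [564.85657 135.99574] dist 31.8388751550365 82.0
screw [0.4713 0.1458 0.017 ]
screw [0.5811 0.1839 0.017 ]
screw [0.6205 0.0743 0.017 ]
screw [0.5096 0.0364 0.017 ]
knob [0.47274744 0.08537012 0.025     ]
(array([-40.29,  -5.54,   7.11]), array([[-0.178,  0.984, -0.001],
       [ 0.984,  0.178, -0.001],
       [-0.001, -0.001, -1.   ]]))
```

>>> play_rows --pt "-4 -0.4 0 0 0 0" --pt "-4 -0.4 0 0 0 0" --pt "-4 -0.4 0 0 0 0" --pt "-4 -0.4 0 0 0 0" --pt "-4 -0.4 0 0 0 0"

```text
time: 2.48
tool_pos: [0.5186, -0.0664, 0.231]
tcp_rot: [-2.005, -2.417, -0.001]
wrist_force: [1.3, -0.7, 0.5]
width: 0.502
grip_force: 0.0
```

>>> play_rows --pt "-4 -0.4 0 0 0 0" --pt "-4 -0.4 0 0 0 0" --pt "-4 -0.4 2 0 0 0" --pt "-4 -0.4 2 0 0 0" --pt "-3.7 -0.4 2 0 0 0"

```text
time: 2.9
tool_pos: [0.5356, -0.2579, 0.1743]
tcp_rot: [2.006, 2.416, 0.002]
wrist_force: [1.3, 0.9, -0.3]
width: 0.501
grip_force: 0.0
```

>>> play_rows --pt "-0.5 0 2 0 0 0" --pt "0 0 1 0 0 0" --pt "0 0 0 0 0 0" --pt "0 0 0 0 0 0"

```text
time: 3.23
tool_pos: [0.5354, -0.2602, 0.1437]
tcp_rot: [-2.005, -2.415, -0.0]
wrist_force: [-0.5, 0.1, -0.7]
width: 0.498
grip_force: 0.0
```

```bash
python3 - <<'E'
from h import *
c=optics.camera_info("wrist");a=optics.read_camera("wrist")
np.savez("w2.npz",a=a,**c)
cv2.imwrite("pics/w2.png",a[:,:,::-1])
s=sensors.read_state();print(s["tool_pos"],s["time"])
print("go top",fproj(c,[.535,-.276,.069]),"nogo",fproj(c,[.524,-.222,.057]))
E
```

```text
[ 0.53623326 -0.26056826  0.14496063] 3.2833
go top [276.55153147 244.41773598] nogo [275.18603556 166.29417639]
```

View pics/w2.png

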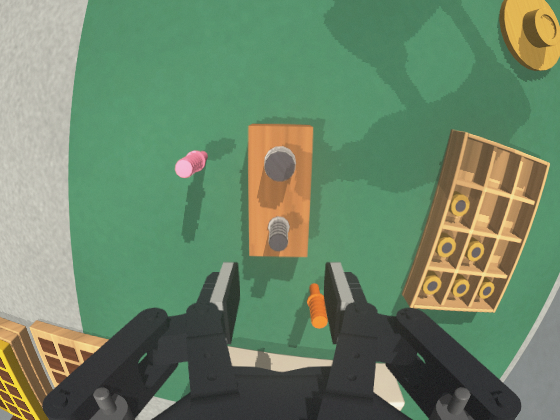

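The wrist view shows the go pin's top at (279,242), its shoulder below it at (278,228) and the no-go pin at (280,163). The fingers are open to either side and clear.

```bash
python3 - <<'E'
from h import *
d=np.load("w2.npz");c={k:d[k] for k in("mtx","R","t")}
P=plane(fray(c,279,242.5),.069);Q=plane(fray(c,278.5,226),.037);print(P,Q,plane(fray(c,280,162),.057))
cv2.imwrite("pics/c2.png",cv2.resize(d["a"][200:270,230:330],None,fx=6,fy=6,interpolation=2)[:,:,::-1])
print(rel([P[0],P[1],.09]))
E
```

```text
[ 0.53647384 -0.27416839  0.069     ] [ 0.53572846 -0.27374015  0.037     ] [ 0.52679674 -0.2183213   0.057     ]
(array([-1.34, -0.23,  5.5 ]), array([[-0.185,  0.983,  0.   ],
       [ 0.983,  0.185,  0.   ],
       [ 0.   ,  0.   , -1.   ]]))
```

View pics/c2.png

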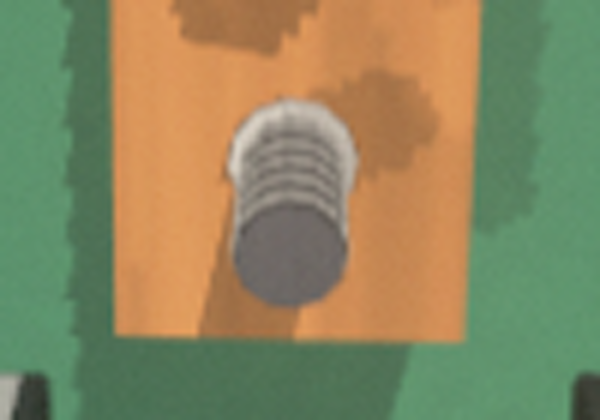

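>>> play_rows --pt "-0.7 -0.1 2 0 0 0" --pt "-0.6 -0.1 2 0 0 0" --pt "0 0 1.5 0 0 0" --pt "0 0 0 0 0 0" --pt "0 0 0 0 0 0" --grip 0.6 --force 40

```text
time: 3.7
tool_pos: [0.5366, -0.2741, 0.0902]
tcp_rot: [-2.006, -2.418, -0.0]
wrist_force: [0.5, 0.0, 0.6]
width: 0.402
grip_force: 0.0
```

```bash
python3 - <<'E'
from h import *
print(rel([.5362,-.274,.042]),sensors.read_state()["width"])
E
```

```text
(array([ 0.02, -0.03,  4.82]), array([[-0.184,  0.983,  0.   ],
       [ 0.983,  0.184,  0.   ],
       [ 0.   ,  0.   , -1.   ]])) 0.4020639663190367
```

>>> play_rows --pt "0 0 2 0 0 0" --pt "0 0 1.8 0 0 0" --pt "0 0 1 0 0 0" --pt "0 0 0 0 0 0" --pt "0 0 0 0 0 0"

```text
time: 4.12
tool_pos: [0.5367, -0.2751, 0.0423]
tcp_rot: [2.007, 2.416, 0.0]
wrist_force: [0.3, -0.7, 0.9]
width: 0.399
grip_force: 0.0
```

>>> play_rows --pt "0 0 0 0 0 0" --pt "0 0 0 0 0 0" --pt "0 0 0 0 0 0" --pt "0 0 0 0 0 0" --pt "0 0 0 0 0 0" --grip 1 --force 30

```text
time: 4.53
tool_pos: [0.5374, -0.2759, 0.0432]
tcp_rot: [2.006, 2.414, 0.001]
wrist_force: [-0.4, 0.7, 7.1]
width: 0.149
grip_force: 29.5
```

>>> play_rows --pt "0 0 0 0 0 0" --pt "0 0 0 0 0 0"

```text
time: 4.7
tool_pos: [0.5374, -0.2759, 0.0432]
tcp_rot: [2.006, 2.414, 0.001]
wrist_force: [-0.6, 1.0, 5.1]
width: 0.155
grip_force: 29.5
```

>>> play_rows --pt "0 0 -1 0 0 0" --pt "0 0 -2 0 0 0" --pt "0 0 -2 0 0 0" --pt "0 0 -2 0 0 0" --pt "0 0 -2 0 0 0"

```text
time: 5.12
tool_pos: [0.5358, -0.2752, 0.1326]
tcp_rot: [-2.008, -2.416, 0.0]
wrist_force: [-0.6, 0.0, -1.2]
width: 0.15
grip_force: 29.3
```

>>> play_rows --pt "0 0 0 0 0 0" --pt "0 0 0 0 0 0"

```text
time: 5.28
tool_pos: [0.5372, -0.276, 0.1333]
tcp_rot: [2.006, 2.413, 0.001]
wrist_force: [-0.4, -0.6, -1.2]
width: 0.152
grip_force: 29.3
```

```bash
python3 - <<'E'
from h import *
c=optics.camera_info("wrist");a=optics.read_camera("wrist")
s=sensors.read_state();print(s["tool_pos"],s["time"],s["wrist_force"],s["width"])
b=optics.read_camera("scene")
cv2.imwrite("pics/w3.png",np.vstack([np.hstack([cv2.resize(a[230:400,200:360],None,fx=2.5,fy=2.5)[:400,:400],cv2.resize(b[90:170,180:260],(400,400))])])[:,:,::-1])
np.savez("w3.npz",a=a,**c)
print("expect tip",fproj(c,s["tool_pos"]-[0,0,.033]),rel([.5649,.136,.13]))
E
```

```text
[ 0.53604729 -0.27534277  0.13157629] 5.3333 [-0.16496753  0.50103009 -1.77824377] 0.14814413492252043
expect tip [278.99777741 246.75288615] (array([39.86, 10.42,  0.08]), array([[-0.183,  0.983, -0.001],
       [ 0.983,  0.183,  0.001],
       [ 0.001, -0.001, -1.   ]]))
```

View pics/w3.png

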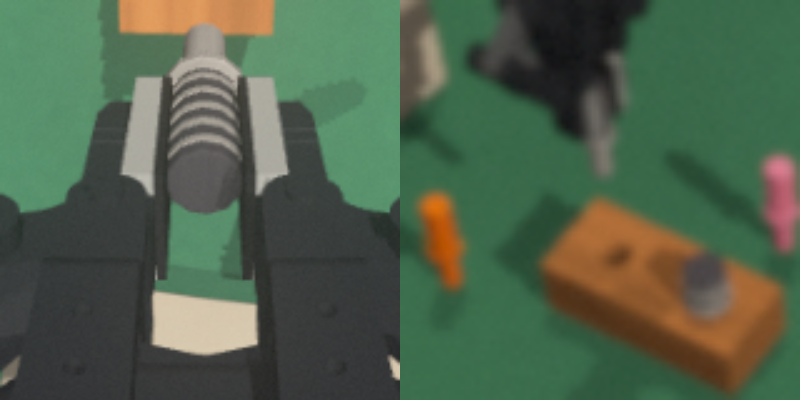

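The pin hangs straight and centred between the pads, with its tip at wrist pixel (282,247), and the no-go pin is still in the block. Next I'll carry it over the flange hole.

>>> play_rows --pt "4 1 0 0 0 0" --pt "4 1 0 0 0 0" --pt "4 1 0 0 0 0" --pt "4 1 0 0 0 0" --pt "4 1 0 0 0 0"

```text
time: 5.8
tool_pos: [0.547, -0.0677, 0.1293]
tcp_rot: [-2.007, -2.413, 0.003]
wrist_force: [0.4, -0.0, -0.0]
width: 0.15
grip_force: 29.3
```

>>> play_rows --pt "4 1.1 0 0 0 0" --pt "4 1.1 0 0 0 0" --pt "4 1.1 0 0 0 0" --pt "4 1.1 0 0 0 0" --pt "3.9 1 0 0 0 0"

```text
time: 6.22
tool_pos: [0.5638, 0.1378, 0.1294]
tcp_rot: [-2.006, -2.415, 0.004]
wrist_force: [0.1, -0.7, -0.6]
width: 0.15
grip_force: 29.3
```

>>> play_rows --pt "0 0 1 0 0 0" --pt "0 0 0.5 0 0 0" --pt "0 0 0 0 0 0" --pt "0 0 0 0 0 0"

```text
time: 6.55
tool_pos: [0.5639, 0.1347, 0.1146]
tcp_rot: [-2.008, -2.414, 0.005]
wrist_force: [-0.4, -0.2, -1.1]
width: 0.152
grip_force: 29.3
```

```bash
cat > look.py <<'E'
from meas import *
import sys
T=[]
for i in range(4):
    c=optics.camera_info("wrist");a=optics.read_camera("wrist");s=sensors.read_state();T.append(s["tool_pos"])
    if len(sys.argv)>2 or i==0: gauge(a,c,[.55,.1,.047])
T=np.mean(T,0);print("tcp",T,s["time"],s["wrist_force"])
np.savez(sys.argv[1]+".npz",a=a,**c)
cv2.imwrite(f"pics/{sys.argv[1]}.png",cv2.resize(a[150:300,200:360],None,fx=4,fy=4)[:,:,::-1])
print(rel([.5649,.136,.08]))
E
python3 look.py w4
```

```text
flange circ 544.5224609375 112.15535736083984 45.77718734741211 ell ((544.8422241210938, 112.04143524169922), (87.695556640625, 91.39431762695312), 168.03822326660156)
 inner (545.3003540039062, 117.9758071899414) 9.435640335083008 mean [545.3413  117.92765] dist 5.952029352213375 242.0
 inner (566.0114135742188, 136.07467651367188) 5.910434722900391 mean [566.1761 136.5333] dist 32.027039640577904 157.0
tcp [0.5652574  0.13454333 0.11611558] 6.75 [ 0.30610184 -0.75808795 -1.35832533]
(array([ 0.15, -0.06,  3.67]), array([[-0.181,  0.983,  0.   ],
       [ 0.983,  0.181, -0.   ],
       [-0.   ,  0.   , -1.   ]]))
```

View pics/w4.png

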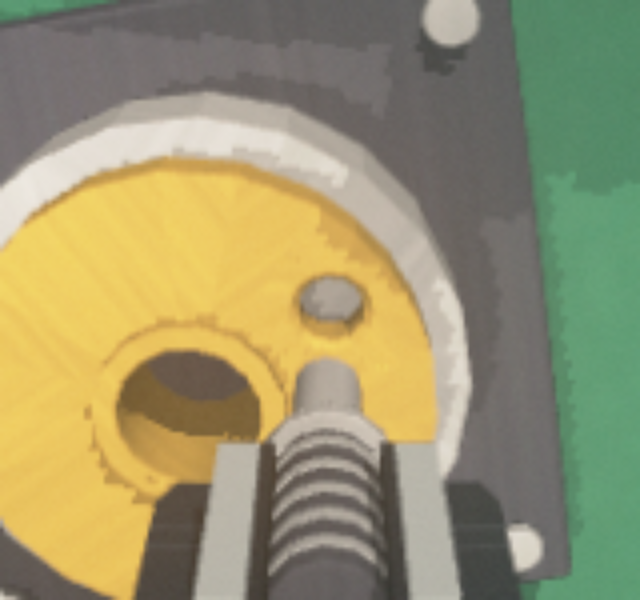

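The view shows the flange hole centred at crop (331,306), full (282.8,226.5). The pin's shank is just below it on the same column, with its far edge at crop (328,358), full (282,239.5). I'll work out the offset in the tool frame.

```bash
cat >> h.py <<'E'
RC=np.array([0,0,0.])
def camtool():
    """camera pose in tool frame as pseudo camera (world:=tool), averaged"""
    d=dict(np.load("camtool.npz"));return d
def hole_off(u,v,depth):
    c=camtool();o,d=fray(c,u,v);return (o+d*(depth-o[2])/d[2])*1e3
E
python3 - <<'E'
from h import *
L=[]
Rs=[];ts=[]
s=sensors.read_state();c=optics.camera_info("wrist");R=Rot.from_rotvec(s["tcp_rot"]).as_matrix()
np.savez("camtool.npz",mtx=c["mtx"],R=c["R"]@R,t=c["R"]@s["tool_pos"]+c["t"])
ct=camtool();print(ct["R"].round(3),-ct["R"].T@ct["t"])
print("hole off mm",hole_off(282.8,226.5,.116-.047))
# tip far edge: point (x=+5? or -5) at depth .033 / taper radius 4
for x in(-.004,0,.004): print(x,fproj(ct,[x,0,.033]), fproj(ct,[x,0,.0325]))
E
```

```text
[[-0.001  1.    -0.001]
 [-0.948 -0.001 -0.32 ]
 [-0.32   0.001  0.948]] [ 0.08204423  0.00026762 -0.14114528]
hole off mm [ 0.53884712  1.36235895 69.        ]
-0.004 [280.79683957 255.41838458] [280.79612036 255.79004547]
0 [280.78756509 249.36006742] [280.7868091  249.72089555]
0.004 [280.77828543 243.19351469] [280.77749216 243.54280083]
```

>>> play_rows --pt "-0.05 0.05 1 0 0 0" --pt "0 0 1 0 0 0" --pt "0 0 0.8 0 0 0" --pt "0 0 0 0 0 0" --pt "0 0 0 0 0 0"

```text
time: 7.17
tool_pos: [0.5649, 0.1353, 0.0869]
tcp_rot: [-2.007, -2.415, 0.003]
wrist_force: [0.1, 0.1, 0.8]
width: 0.152
grip_force: 29.3
```

```bash
python3 look.py w5
```

```text
flange circ 543.6901245117188 113.56273651123047 45.44947814941406 ell ((543.0117797851562, 115.37605285644531), (81.20114135742188, 89.93144989013672), 134.33981323242188)
tcp [0.56604767 0.13561889 0.08835877] 7.3667 [-0.25267223  0.98576548 -1.18823579]
(array([ 0.05, -0.14,  0.88]), array([[-0.183,  0.983,  0.001],
       [ 0.983,  0.183,  0.   ],
       [ 0.   ,  0.001, -1.   ]]))
```

View pics/w5.png

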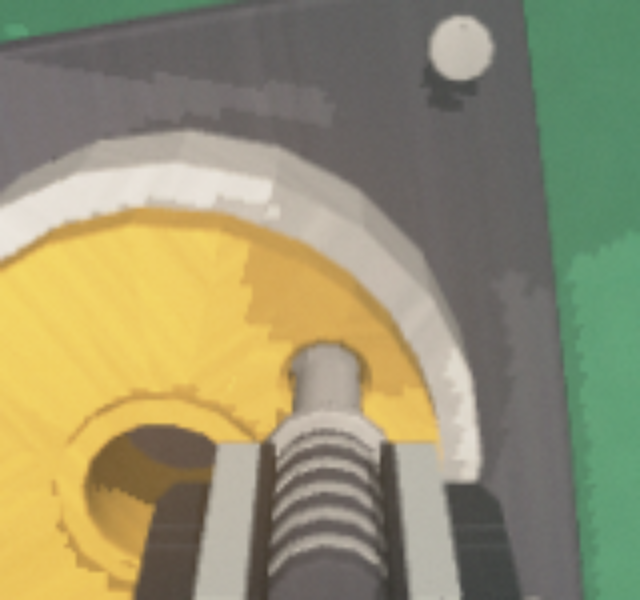

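The pin tip, at crop (328,347), is centred in the flange hole, which spans crop 287–370. I'll ease it down.

>>> play_rows --pt "0 0 0.2 0 0 0" --pt "0 0 0.2 0 0 0" --pt "0 0 0 0 0 0"

```text
time: 7.62
tool_pos: [0.5658, 0.1356, 0.0842]
tcp_rot: [-2.008, -2.416, 0.0]
wrist_force: [0.2, -0.2, -0.1]
width: 0.148
grip_force: 29.3
```

>>> play_rows --pt "0 0 0.2 0 0 0" --pt "0 0 0.2 0 0 0" --pt "0 0 0 0 0 0"

```text
time: 7.87
tool_pos: [0.5659, 0.1353, 0.0802]
tcp_rot: [2.008, 2.416, -0.001]
wrist_force: [0.2, -1.2, -0.1]
width: 0.151
grip_force: 29.4
```

>>> play_rows --pt "0 0 0.2 0 0 0" --pt "0 0 0.1 0 0 0" --pt "0 0 0 0 0 0"

```text
time: 8.12
tool_pos: [0.5665, 0.135, 0.0784]
tcp_rot: [2.007, 2.416, -0.0]
wrist_force: [-1.8, -2.3, 1.0]
width: 0.152
grip_force: 29.7
```

>>> play_rows --pt "0 0 0.2 0 0 0" --pt "0 0 0 0 0 0" --pt "0 0 0 0 0 0"

```text
time: 8.37
tool_pos: [0.5654, 0.1353, 0.0748]
tcp_rot: [-2.008, -2.415, 0.002]
wrist_force: [-2.6, -2.4, 0.5]
width: 0.15
grip_force: 29.5
```

>>> play_rows --pt "0 0 0.1 0 0 0" --pt "0 0 0 0 0 0" --pt "0 0 0 0 0 0"

```text
time: 8.62
tool_pos: [0.5654, 0.1354, 0.0739]
tcp_rot: [-2.007, -2.416, 0.002]
wrist_force: [-2.0, -2.0, 0.5]
width: 0.152
grip_force: 29.5
```

>>> play_rows --pt "-0.03 -0.04 0.1 0 0 0" --pt "0 0 0.05 0 0 0" --pt "0 0 0 0 0 0"

```text
time: 8.87
tool_pos: [0.5655, 0.1352, 0.0727]
tcp_rot: [-2.008, -2.416, 0.0]
wrist_force: [-1.8, -1.9, 1.1]
width: 0.15
grip_force: 29.6
```

>>> play_rows --pt "0 0 0.1 0 0 0" --pt "0 0 0 0 0 0" --pt "0 0 0 0 0 0"

```text
time: 9.12
tool_pos: [0.5656, 0.1352, 0.0722]
tcp_rot: [-2.008, -2.416, 0.0]
wrist_force: [-1.9, -2.7, 4.2]
width: 0.145
grip_force: 29.8
```

```bash
cat > arc.py <<'E'
# tool-frame rows (cm) for arc phi0->phi1 (deg) on 32 mm round the axis
import numpy as np,sys
a=np.deg2rad(np.arange(float(sys.argv[1]),float(sys.argv[2])+.01,float(sys.argv[3])))
P=3.2*np.c_[np.cos(a),np.sin(a)];d=np.diff(P,axis=0);A=np.array([[-.182,.983],[.983,.182]])
for p,r in zip(np.rad2deg(a[1:]),d@A.T): print(int(p),r.round(2))
E
python3 arc.py 48 148 5; python3 -c "
from h import *
ts=[]
for i in range(3):
    optics.read_camera('wrist');s=sensors.read_state();ts.append(np.r_[s['tool_pos'],s['wrist_force']])
print(np.mean(ts,0).round(4))"
```

```text
53 [ 0.21 -0.18]
58 [ 0.2 -0.2]
63 [ 0.18 -0.21]
68 [ 0.16 -0.23]
73 [ 0.14 -0.24]
78 [ 0.12 -0.25]
83 [ 0.1  -0.26]
88 [ 0.07 -0.27]
93 [ 0.05 -0.27]
98 [ 0.02 -0.28]
103 [-0.   -0.28]
108 [-0.02 -0.28]
113 [-0.05 -0.27]
118 [-0.07 -0.27]
123 [-0.1  -0.26]
128 [-0.12 -0.25]
133 [-0.14 -0.24]
138 [-0.16 -0.23]
143 [-0.18 -0.21]
148 [-0.2 -0.2]
[ 0.5656  0.1352  0.0722 -2.9738 -3.1905  4.0475]
```

>>> play_rows --pt "-0.04 -0.04 -0.15 0 0 0" --pt "0.21 -0.18 0 0 0 0" --pt "0.2 -0.2 0 0 0 0" --pt "0.18 -0.21 0 0 0 0" --pt "0 0 0 0 0 0"

```text
time: 9.68
tool_pos: [0.5578, 0.1397, 0.0731]
tcp_rot: [-2.007, -2.416, 0.001]
wrist_force: [-1.3, -2.4, -0.8]
width: 0.152
grip_force: 29.4
```

```bash
cat > st.py <<'E'
from h import *
ts=[]
for i in range(2):
    optics.read_camera('wrist');s=sensors.read_state();ts.append(np.r_[s['tool_pos'],s['wrist_force']])
m=np.mean(ts,0);C=np.array([.5445,.1115]);r=m[:2]-C;R=np.hypot(*r);u=r/R;t=np.array([-u[1],u[0]])
print("t",s["time"],"tcp",m[:3].round(4),"F",m[3:].round(1),"phi",np.rad2deg(np.arctan2(r[1],r[0])).round(1),"r",(R*1e3).round(2),"Frad",(m[3:5]@u).round(1),"Ftan",(m[3:5]@t).round(1))
E
python3 st.py
```

```text
t 9.7833 tcp [0.5579 0.1396 0.0732] F [-0.9 -2.5 -1. ] phi 64.5 r 31.17 Frad -2.6 Ftan -0.2
```

>>> play_rows --pt "-0.06 -0.05 0 0 0 0" --pt "0.16 -0.23 0 0 0 0" --pt "0.14 -0.24 0 0 0 0" --pt "0.12 -0.25 0 0 0 0" --pt "0 0 0 0 0 0"

```text
time: 10.2
tool_pos: [0.5498, 0.1418, 0.0735]
tcp_rot: [-2.008, -2.416, -0.0]
wrist_force: [-0.7, -2.0, 0.1]
width: 0.149
grip_force: 29.3
```

```bash
python3 st.py
```

```text
t 10.3 tcp [0.5499 0.1418 0.0735] F [-0.6 -1.4 -0.6] phi 79.8 r 30.74 Frad -1.4 Ftan 0.3
```

>>> play_rows --pt "0.06 -0.26 0 0 0 0" --pt "0.06 -0.27 0 0 0 0" --pt "0.05 -0.27 0 0 0 0" --pt "0.02 -0.28 0 0 0 0" --pt "0 -0.28 0 0 0 0"

```text
time: 10.72
tool_pos: [0.5366, 0.141, 0.0737]
tcp_rot: [2.008, 2.416, 0.001]
wrist_force: [1.5, -1.1, -0.3]
width: 0.148
grip_force: 29.3
```

```bash
sed -i 's/C=np.array.*;r=m/C=np.array([.545,.110]);r=m/' st.py; python3 st.py
```

```text
t 10.8167 tcp [0.5359 0.1409 0.0735] F [-0.4 -2.1 -0.3] phi 106.3 r 32.22 Frad -1.9 Ftan 1.0
```

```bash
sed -i 's/C=np.array.*;r=m/C=np.array([.545,.1093]);r=m/' st.py
cat >> st.py <<'E'
import sys
A=np.array([[-.182,.983],[.983,.182]])
if len(sys.argv)>1:
    st=float(sys.argv[1]);p0=np.rad2deg(np.arctan2(r[1],r[0]));a=np.deg2rad(p0+st*np.arange(1,int(sys.argv[2])+1))
    P=np.vstack([m[:2],C+.032*np.c_[np.cos(a),np.sin(a)]]);print((np.diff(P,axis=0)@A.T*100).round(2).tolist())
E
python3 st.py 5 9
```

```text
t 10.9167 tcp [0.5361 0.141  0.0735] F [ 0.5 -1.9  0.2] phi 105.6 r 32.89 Frad -2.0 Ftan 0.0
[[-0.13, -0.27], [-0.06, -0.27], [-0.08, -0.27], [-0.11, -0.26], [-0.13, -0.25], [-0.15, -0.23], [-0.17, -0.22], [-0.19, -0.21], [-0.21, -0.19]]
```

>>> play_rows --pt "-0.11 -0.27 0 0 0 0" --pt "-0.06 -0.27 0 0 0 0" --pt "-0.08 -0.27 0 0 0 0" --pt "-0.11 -0.26 0 0 0 0" --pt "0 0 0 0 0 0"

```text
time: 11.33
tool_pos: [0.5258, 0.1353, 0.0732]
tcp_rot: [-2.008, -2.415, 0.001]
wrist_force: [-0.3, -0.1, -0.4]
width: 0.15
grip_force: 29.3
```

```bash
python3 st.py 5 5
```

```text
t 11.4333 tcp [0.5261 0.1354 0.0733] F [ 0.3  0.1 -0.4] phi 126.0 r 32.24 Frad -0.1 Ftan -0.3
[[-0.15, -0.24], [-0.15, -0.23], [-0.17, -0.22], [-0.19, -0.2], [-0.21, -0.19]]
```

>>> play_rows --pt "-0.14 -0.24 0 0 0 0" --pt "-0.15 -0.23 0 0 0 0" --pt "-0.17 -0.22 0 0 0 0" --pt "0 0 0.1 0 0 0" --pt "0 0 0.05 0 0 0"

```text
time: 11.85
tool_pos: [0.5204, 0.1295, 0.0722]
tcp_rot: [-2.008, -2.416, 0.001]
wrist_force: [-1.9, -1.7, 4.3]
width: 0.149
grip_force: 29.9
```

>>> play_rows --pt "0 0 0.05 0 0 0" --pt "0 0 0 0 0 0"

```text
time: 12.02
tool_pos: [0.5206, 0.1295, 0.0721]
tcp_rot: [-2.008, -2.416, 0.001]
wrist_force: [-3.7, -0.4, 6.1]
width: 0.149
grip_force: 30.2
```

```bash
python3 st.py 2 12
```

```text
t 12.1167 tcp [0.5206 0.1295 0.0721] F [-2.8 -1.1  6.1] phi 140.3 r 31.72 Frad 1.4 Ftan 2.6
[[-0.05, -0.1], [-0.08, -0.08], [-0.08, -0.08], [-0.08, -0.08], [-0.08, -0.07], [-0.09, -0.07], [-0.09, -0.07], [-0.09, -0.06], [-0.09, -0.06], [-0.1, -0.06], [-0.1, -0.05], [-0.1, -0.05]]
```

>>> play_rows --pt "-0.05 -0.1 0 0 0 0" --pt "-0.08 -0.08 0 0 0 0" --pt "-0.08 -0.08 0 0 0 0" --pt "-0.08 -0.08 0 0 0 0" --pt "-0.08 -0.07 0 0 0 0"

```text
time: 12.53
tool_pos: [0.5183, 0.1257, 0.072]
tcp_rot: [2.007, 2.415, 0.003]
wrist_force: [1.0, 2.0, 2.8]
width: 0.147
grip_force: 29.7
```

```bash
python3 st.py 2 10
```

```text
t 12.6333 tcp [0.5179 0.1253 0.0718] F [1.4 2.6 2.8] phi 149.3 r 31.48 Frad 0.1 Ftan -3.0
[[-0.05, -0.11], [-0.09, -0.07], [-0.09, -0.07], [-0.09, -0.06], [-0.09, -0.06], [-0.1, -0.06], [-0.1, -0.05], [-0.1, -0.05], [-0.1, -0.05], [-0.1, -0.04]]
```

>>> play_rows --pt "-0.06 -0.09 0.05 0 0 0" --pt "-0.09 -0.07 0 0 0 0" --pt "-0.09 -0.07 0 0 0 0" --pt "-0.09 -0.06 0 0 0 0" --pt "-0.09 -0.06 0 0 0 0"

```text
time: 13.05
tool_pos: [0.5141, 0.1202, 0.0702]
tcp_rot: [-2.008, -2.415, 0.001]
wrist_force: [1.7, 2.0, -1.7]
width: 0.152
grip_force: 29.4
```

```bash
python3 st.py 2 10
```

```text
t 13.15 tcp [0.5141 0.1203 0.0703] F [ 1.6  0.7 -1.1] phi 160.5 r 32.77 Frad -1.3 Ftan -1.2
[[-0.14, 0.01], [-0.1, -0.05], [-0.1, -0.05], [-0.1, -0.04], [-0.1, -0.04], [-0.11, -0.04], [-0.11, -0.03], [-0.11, -0.03], [-0.11, -0.03], [-0.11, -0.02]]
```

>>> play_rows --pt "0 0.02 0.1 0 0 0" --pt "0 0 0.1 0 0 0" --pt "0 0 0 0 0 0"

```text
time: 13.4
tool_pos: [0.5149, 0.1207, 0.0688]
tcp_rot: [-2.008, -2.416, -0.0]
wrist_force: [1.5, 1.8, -1.6]
width: 0.149
grip_force: 29.3
```

```bash
python3 st.py 2 3
```

```text
t 13.5 tcp [0.5148 0.1207 0.0687] F [ 1.4  1.7 -0.6] phi 159.2 r 32.25 Frad -0.7 Ftan -2.1
[[-0.11, -0.04], [-0.1, -0.05], [-0.1, -0.05]]
```

The pin dropped 1.8 mm with no vertical force, so it has found the disc hole at about 159°. I'll ease off the side load and let it down.

>>> play_rows --pt "0.05 0.03 0.1 0 0 0" --pt "0 0 0.2 0 0 0" --pt "0 0 0 0 0 0"

```text
time: 13.75
tool_pos: [0.5149, 0.1211, 0.0655]
tcp_rot: [-2.008, -2.416, 0.001]
wrist_force: [2.0, 1.0, -1.0]
width: 0.152
grip_force: 29.5
```

```bash
python3 st.py 2 3
```

```text
t 13.85 tcp [0.5148 0.1211 0.0655] F [ 1.2  1.3 -1.9] phi 158.7 r 32.37 Frad -0.7 Ftan -1.6
[[-0.12, -0.03], [-0.1, -0.05], [-0.1, -0.05]]
```

>>> play_rows --pt "0.04 0.04 0.2 0 0 0" --pt "0 0 0.2 0 0 0" --pt "0 0 0 0 0 0"

```text
time: 14.1
tool_pos: [0.5149, 0.1214, 0.0613]
tcp_rot: [-2.008, -2.416, 0.002]
wrist_force: [0.1, 1.0, -0.8]
width: 0.151
grip_force: 29.4
```

>>> play_rows --pt "0 0 0.15 0 0 0" --pt "0 0 0.15 0 0 0" --pt "0 0 0 0 0 0"

```text
time: 14.35
tool_pos: [0.515, 0.1214, 0.0585]
tcp_rot: [-2.008, -2.416, 0.001]
wrist_force: [-0.7, -0.1, -0.9]
width: 0.152
grip_force: 29.4
```

```bash
python3 st.py 2 3
```

```text
t 14.45 tcp [0.5151 0.1214 0.0587] F [-0.3 -0.4 -0.7] phi 157.9 r 32.29 Frad 0.1 Ftan 0.5
[[-0.11, -0.03], [-0.1, -0.06], [-0.1, -0.05]]
```

>>> play_rows --pt "0 0 0.1 0 0 0" --pt "0 0 0.1 0 0 0" --pt "0 0 0 0 0 0"

```text
time: 14.7
tool_pos: [0.5152, 0.1215, 0.0567]
tcp_rot: [-2.008, -2.416, 0.001]
wrist_force: [-0.2, -1.1, -1.0]
width: 0.152
grip_force: 29.4
```

>>> play_rows --pt "0 0 0.05 0 0 0" --pt "0 0 0.05 0 0 0" --pt "0 0 0 0 0 0"

```text
time: 14.95
tool_pos: [0.5155, 0.1216, 0.0563]
tcp_rot: [2.008, 2.416, 0.0]
wrist_force: [-0.5, -0.6, 1.3]
width: 0.15
grip_force: 29.7
```

The shoulder has met the flange at TCP z 0.0563, against an expected 0.0562. I'll release it and back off.

>>> play_rows --pt "0 0 0 0 0 0" --pt "0 0 0 0 0 0" --pt "0 0 0 0 0 0" --pt "0 0 0 0 0 0" --pt "0 0 0 0 0 0" --grip 0.5

```text
time: 15.37
tool_pos: [0.5154, 0.1216, 0.0559]
tcp_rot: [2.008, 2.416, 0.0]
wrist_force: [-0.7, 0.4, -0.1]
width: 0.499
grip_force: 0.0
```

>>> play_rows --pt "0 0 -1 0 0 0" --pt "0 0 -2 0 0 0" --pt "0 0 -2 0 0 0" --pt "0 0 -2 0 0 0" --pt "0 0 -2 0 0 0"

```text
time: 15.78
tool_pos: [0.5154, 0.1216, 0.1476]
tcp_rot: [2.008, 2.416, 0.0]
wrist_force: [-0.1, -0.1, -0.7]
width: 0.503
grip_force: 0.0
```

>>> play_rows --pt "-2 0 -2 0 0 0" --pt "-2 0 -2 0 0 0" --pt "0 0 0 0 0 0"

```text
time: 16.03
tool_pos: [0.5264, 0.0803, 0.1918]
tcp_rot: [2.005, 2.409, 0.009]
wrist_force: [1.6, 0.5, 0.6]
width: 0.502
grip_force: 0.0
```

```bash
python3 - <<'E'
from h import *
a=optics.read_camera("wrist");b=optics.read_camera("side");c=optics.camera_info("wrist")
print(sensors.read_state()["width"],fproj(c,[.5153,.1214,.082]),fproj(c,[.5153,.1214,.05]))
cv2.imwrite("pics/end.png",np.hstack([cv2.resize(a[100:260,200:360],(400,400)),cv2.resize(b[160:240,205:285],(400,400))])[:,:,::-1])
E
```

```text
0.4965099332157226 [278.96910075 160.76717413] [279.09360103 154.60575611]
```

View pics/end.png

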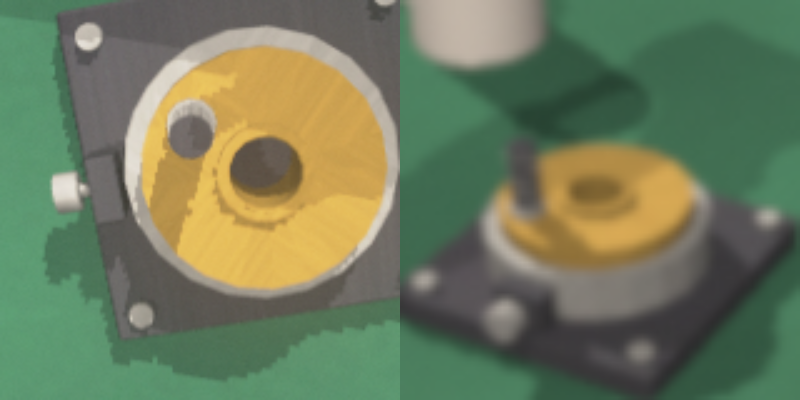

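Both views show the pin upright on the flange, at crop (190,130) and (522,180), with its shoulder seated and the gripper clear. I'm handing it in.

```bash
python3 -c "
from workcell import order
print(order.finish_job())"
```

```text
the job is handed in; nothing more can be done
None
```

The go pin stands upright through the bushing and disc holes with its shoulder on the flange, released and with the gripper clear; the job was handed in at about 16 s, and no verdict came back.

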